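# Set out the dilution station around the vial rack

### The arm

A 6-joint arm with a two-finger parallel gripper is mounted at the origin on a cart in front of the work surface, level with it; the furniture and walls round the work are solid. World frame = base frame: x ahead of the robot, y to its left, z up, the work surface at z = 0. Lengths are in mm, angles in rad, forces in N, time in s.
With the tool pointing down it reaches from about 325 to 850 mm from the base axis. Payload 15.5 kg.
Tool frame: the origin (TCP) lies between the finger pads; the fingertips stand 25 mm ahead of it and the grasp point (between the pads) lies 6 mm ahead of it; z points along the fingers, y is the line along which they close (so a half turn about z gives the same grasp; the last joint's range is limited). The gripper opens to 91 mm and grips with 3 to 60 N. Pads are 32 mm wide; open, the fingers measure 118 mm over their backs; the gripper's body (76 mm by 178 mm) begins 60 mm behind the grasp point.
Start: joints at [-1.26, 0.494, 1.345, -0, 1.302, -0.096], TCP at [247.297, -573.996, 238.915] pointing down, gripper open.
Joint ranges: [-2.91, 2.91], [-0.82, 2.16], [0.22, 2.67], [-1.22, 4.37], [0.12, 2.79], [-3.08, 3.08]. Speed limits (rad/s): [1.89, 1.89, 2.57, 3.01, 3.01, 3.01].

### API

Orientations are given as a unit quaternion [x, y, z, w].
In Python, from workcell import env, imaging, status gives the robot as it stands (env), with the cameras (imaging) and the readings (status).
- The arm moves only by the shell command python3 nudge.py 'ROWS' [FORCE]. ROWS is rows parted by semicolons, their numbers by spaces, 1 to 10 of them, each of 7 numbers: the opening from 0.0 (shut) to 1.0 (fully open), then dx, dy, dz in mm, then a rotation vector rx, ry, rz in rad; each row is the pose to reach, as a shift and turn from the pose commanded when the command began, along the tool's axes at that moment; what a row does not reach only later rows make up. A row lasts 1/10 s, in which the tool goes at most 50 mm and 0.15 rad, less where a joint would pass 70% of its speed; a pose out of reach is approached as far as the arm can. The fingers move at their own pace and stop on an object; FORCE is the grip in N (left out, the last holds). Time passes only in rows, so rows that do not move let the fingers close. It prints the time, the measured TCP pose, the force, the opening and the grip force at its end.
- status.get_state(): the state, without advancing time (a new reading comes with each control period).
- imaging.capture(name): name is "scene" or "side" or "wrist"; returns the picture (420x560x3 uint8, red, green, blue); there is no depth.
- imaging.camera_model(name): a dict with "fx", "fy", "cx", "cy" (pixels), "extrinsics" (4x4, takes a point from world to camera coordinates); the wrist camera has in their place "tool_from_camera" (4x4, takes a point from camera to tool coordinates, whose origin is the TCP and whose axes are the flange's). Camera axes: x right, y up, looking along -z (the intrinsics and any distortion apply to the point x, -y, -z); pixel columns grow to the right and rows downward; lengths in mm; the calibration is good to about 2 mm. A picture is of the moment at which its call begins: read the wrist's pose just before it. camera_model takes no time and is no camera call.
- env.finish_job(): hands the job in; it is judged then, once.
The state is a dict: "clock": time; "q": joint angles; "joint_velocities": joint speeds; "joint_efforts": joint torques, N m; "tcp_pos": TCP position; "tcp_rot": TCP orientation; "wrist_force": force on the tool from outside, world axes, zero at the start; "wrist_torque": the same for the moment, N m; "finger_gap": opening from 0.0 (shut) to 1.0 (fully open); "grip_force": force on a finger pad.
Only numpy, scipy, OpenCV 4.12 (cv2) and the standard library are available. Lean on these libraries where they do the work, as an engineer would, in place of code of your own. Each camera call takes 0.05 s, during which the arm holds its last target. There are 200 camera calls.

### The job

Set out the dilution station: stand the small bottle exactly midway between the two tall half-litre bottles; stand the medium bottle behind the vial rack (the long side away from the robot), centred on that side with a 2 cm gap; and put the timer (the near one, among these things) beside the rack's left end (as the robot sees it), centred on that end, squared up with the rack and with a 2 cm gap. The three start out of place and may be standing in one another's spots; stand one aside for a while where you need to. Leave the rack, the tall bottles and everything else on the bench where they are, and keep the bottles upright.

Things in the scene. Friction and masses are not known exactly. Their poses are not given: they have to be found in the camera images.
- rack: vial rack of plastic with some vials in it, 92 mm (x) by 170 mm (y), 28 mm high (vials to 36 mm), loose, a reference: do not move it. Its x axis points roughly away from the robot (within 0.3 rad), y to the robot's left. Origin: centre of its underside, z up.
- tall_bottle_left: half-litre glass bottle, 88 mm diameter, 176 mm high, with narrower neck and cap (53 mm diameter, from z = 150 mm up), about 0.62 kg; the left one of the pair, a reference: do not move it. Its own -y axis points at the other tall bottle, whose centre is 240 mm away. Origin: centre of its underside, z up.
- tall_bottle_right: half-litre glass bottle, 86 mm diameter, 176 mm high, cap as on the other; the right one of the pair, a reference: do not move it. Origin: centre of its underside, z up.
- medium_bottle: quarter-litre glass bottle to be placed, 70 mm diameter, 138 mm high; screw cap 53 mm diameter from z = 112 to 138 mm, a good grip from above; cap is fixed; about 0.42 kg. Origin: centre of its underside, z up.
- small_bottle: 100 ml glass bottle to be placed, 56 mm diameter, 100 mm high; screw cap 53 mm diameter from z = 74 to 100 mm, a good grip from above; cap is fixed; about 0.22 kg. Origin: centre of its underside, z up.
- timer: bench timer to be placed, lying flat among the rack and bottles (an identical timer far back on the right, by the vial box, is fixed and not meant), 60 mm (x) by 66 mm (y), 19 mm high, display and three keys on top, 0.06 kg; grip it by two parallel sides. Either pair of sides may end along the rack. Origin: centre of its underside, z up.
- tape_roll: bystander: roll of tape lying flat, 63 mm diameter, 19 mm high. Origin: centre of its underside, z up.
- loose_cap: bystander: loose bottle cap, 53 mm diameter, 26 mm high. Origin: centre of its underside, z up.
- marker: bystander: marker pen lying along its y axis, 122 mm long, 14 mm high. Origin: centre of its underside, z up.
- squeeze_bottle: bystander: plastic squeeze bottle with a bent spout, 66 mm (x) by 109 mm (y), 198 mm high; its 66 mm round body is centred at y = +22 mm in its own frame. Origin on its underside, z up.
- brown_bottle: bystander: brown solvent bottle, 108 mm diameter, 345 mm high, stands behind and to the left; a clear one-litre bottle stands fixed beyond it. Tall instruments line the worktop left and right (beyond y = +-0.42 m from x = 0.42 m on). Origin: centre of its underside, z up.

How it is judged:
By the outcome, as a careful person would: the job done as asked, in the order asked, and still so for the second after the job is handed in, with the robot touching nothing.
It also fails if it takes over 72 s, if anything falls off the work surface, if the arm or the gripper's body presses on something with over 40 N, if the wrist force passes 120 N, or if a joint passes its speed limit or range.

## Working session

There is one attempt and no reset: what is moved stays moved. The work goes in short steps, Python scripts to look and compute and a shell command to move; the robot and the scene stay as the last step left them, time stands still between calls to the robot, and variables do not carry over. Pictures are saved under pics/ and viewed, at most 10 in all, crops included, and the job is handed in when it is done.

```bash
ls; mkdir -p pics
python3 - <<'E'
from workcell import env, imaging, status
import cv2,numpy as np,pickle
s=status.get_state();print(s)
a=imaging.capture("scene");b=imaging.capture("side")
for n,i in(("scene",a),("side",b)):
  cv2.imwrite(f"pics/{n}0.png",i[...,::-1])
for n in("scene","side","wrist"): print(n,imaging.camera_model(n))
E
```

```text
nudge.py
pics
workcell.py
{'clock': 0.0, 'q': array([-1.25949599e+00,  4.94176145e-01,  1.34611843e+00,  9.67246959e-06,
        1.30248746e+00, -9.55032058e-02]), 'joint_velocities': array([-0.00141587,  0.00100689,  0.00016172,  0.00133671, -0.00052887,
       -0.00066707]), 'joint_efforts': array([ 1.97700087e-03, -8.78801537e+01, -3.81844032e+01,  7.07163359e-02,
        5.32093900e-02, -8.11712016e-05]), 'tcp_pos': array([ 247.1968958 , -573.66785022,  238.34692261]), 'tcp_rot': array([ 9.79385167e-01,  2.02000844e-01, -5.94066145e-05, -5.91735285e-04]), 'wrist_force': array([-0.24571241,  0.82604237,  0.31102489]), 'wrist_torque': array([-0.03037096,  0.01533789, -0.01522362]), 'grip_force': 0.0, 'finger_gap': 0.9987820623875183}
scene {'fx': 432.39272105786665, 'fy': 432.39272105786665, 'cx': 287.0847686025942, 'cy': 212.60890015678137, 'extrinsics': array([[ 5.77873628e-01, -8.16075967e-01,  9.06016165e-03,
        -3.93466888e+02],
       [ 3.66859299e-01,  2.69662265e-01,  8.90335059e-01,
        -2.19302692e+02],
       [-7.29024228e-01, -5.11177346e-01,  4.55215769e-01,
 
[... 344 characters left out ...]
2.64210303e-01,  8.33995262e-01,
        -3.25006227e+02],
       [-7.32192299e-01,  3.99302560e-01,  5.51771604e-01,
        -9.88992744e+02],
       [ 0.00000000e+00,  0.00000000e+00,  0.00000000e+00,
         1.00000000e+00]])}
wrist {'fx': 367.1739590803127, 'fy': 367.1739590803127, 'cx': 278.7026058490041, 'cy': 208.14504765805012, 'tool_from_camera': array([[-1.42310516e-04,  9.59283720e-01,  2.82444195e-01,
         8.13716614e+01],
       [ 9.99999989e-01,  1.48639396e-04, -9.80154592e-07,
         6.09063669e-01],
       [-4.29225810e-05,  2.82444192e-01, -9.59283731e-01,
        -1.45810525e+02],
       [ 0.00000000e+00,  0.00000000e+00,  0.00000000e+00,
         1.00000000e+00]])}
```

View pics/scene0.png

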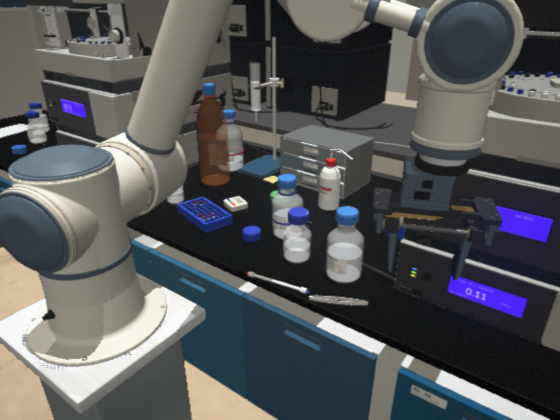

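View pics/side0.png

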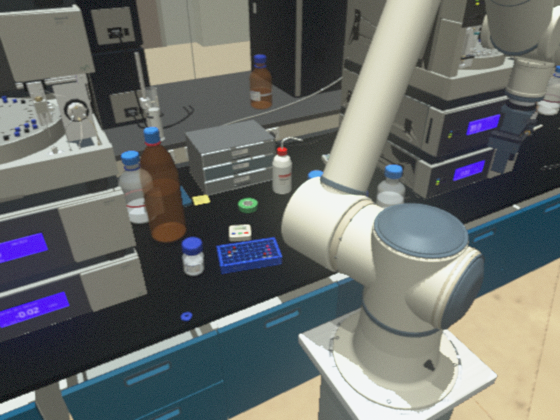

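The scene view shows the rack at (205,213), the timer behind it at (235,203), and the loose cap at (251,233). The tall bottles are at (288,215) and (344,250), with a medium-looking bottle between them at (297,238). The tape is at (275,195), the squeeze bottle at (329,187) and the marker at (275,283). The side view shows a bottle at (193,257), left of the rack.

```bash
cat > h.py <<'E'
from workcell import env, imaging, status
import numpy as np,cv2
from scipy.spatial.transform import Rotation as R
def cam(name,s=None):
    m=imaging.camera_model(name)
    if name=="wrist":
        s=s or status.get_state(); T=np.eye(4);T[:3,:3]=R.from_quat(s["tcp_rot"]).as_matrix();T[:3,3]=s["tcp_pos"]
        W=T@m["tool_from_camera"]
    else: W=np.linalg.inv(m["extrinsics"])
    return m,W
def ray(c,u,v):
    m,W=c; d=W[:3,:3]@np.array([(u-m["cx"])/m["fx"],-(v-m["cy"])/m["fy"],-1]); return W[:3,3],d/np.linalg.norm(d)
def onz(c,u,v,z):
    o,d=ray(c,u,v); return o+d*(z-o[2])/d[2]
def proj(c,p):
    m,W=c; q=np.linalg.inv(W)@np.append(p,1); return m["cx"]-m["fx"]*q[0]/q[2], m["cy"]+m["fy"]*q[1]/q[2]
def tri(rays):
    A=sum(np.eye(3)-np.outer(d,d) for o,d in rays);b=sum((np.eye(3)-np.outer(d,d))@o for o,d in rays)
    p=np.linalg.solve(A,b); return p,[float(np.linalg.norm(np.cross(p-o,d))) for o,d in rays]
def totool(dp,s=None):
    s=s or status.get_state(); return R.from_quat(s["tcp_rot"]).inv().apply(dp)
E
python3 - <<'E'
from h import *
np.set_printoptions(precision=0,suppress=True)
a=cam("scene");b=cam("side")
for n,u,v,z in[("rack",205,211,28),("timer",235,203,19),("loose",251,229,26),("tallL cap",288,178,176),("med cap",298,211,138),("tallR cap",347,210,176),("tape",277,195,19),("sq",329,205,0),("marker",275,283,7),("pen2",338,300,5)]: print(n,onz(a,u,v,z))
for n,u,v,z in[("bottle cap",193,240,100),("rack",250,251,28),("timer",240,232,19),("tape",248,204,19),("ring",186,316,0),("sq",282,190,0)]: print(n,onz(b,u,v,z))
E
```

```text
rack [445. 134.  28.]
timer [553. 111.  19.]
loose [444. -45.  26.]
tallL cap [ 509. -122.  176.]
med cap [ 428. -210.  138.]
tallR cap [ 435. -338.  176.]
tape [680.  40.  19.]
sq [ 751. -117.    0.]
marker [ 303. -233.    7.]
pen2 [ 337. -382.    5.]
bottle cap [484. 289. 100.]
rack [452. 141.  28.]
timer [560. 125.  19.]
tape [690.  39.  19.]
ring [331. 371.   0.]
sq [ 743. -118.    0.]
```

```bash
R="1 486 -361 -212 0 0 0.407"; python3 nudge.py '1 100 -70 -80 0 0 0.08;1 486 -361 -212 0 0 0.407;1 486 -361 -212 0 0 0.407;1 486 -361 -212 0 0 0.407;1 486 -361 -212 0 0 0.407;1 486 -361 -212 0 0 0.407;1 486 -361 -212 0 0 0.407;1 486 -361 -212 0 0 0.407;1 486 -361 -212 0 0 0.407;1 486 -361 -212 0 0 0.407'
```

```text
clock: 1.1
tcp_pos: [481.9, -168.5, 406.0]
tcp_rot: [1.0, -0.0, -0.0, -0.0]
wrist_force: [1.0, -1.1, -0.6]
finger_gap: 0.999
grip_force: 0.0
```

```bash
python3 nudge.py '1 0 0 0 0 0 0;1 0 0 0 0 0 0;1 0 0 0 0 0 0'
cat > snap.py <<'E'
import sys,pickle
from h import *
s=status.get_state();im=imaging.capture("wrist");n=sys.argv[1]
cv2.imwrite(f"pics/{n}.png",im[...,::-1]);pickle.dump(s,open(f"pics/{n}.pkl","wb"));print(s["tcp_pos"],s["tcp_rot"],abs(s["joint_velocities"]).max())
E
python3 snap.py w1
```

```text
clock: 1.4
tcp_pos: [481.0, -171.0, 404.9]
tcp_rot: [1.0, -0.0, -0.001, -0.0]
wrist_force: [-0.0, -0.7, -0.5]
finger_gap: 1.0
grip_force: 0.0
[ 480.96378128 -170.97679511  404.85957327] [ 9.99999772e-01 -3.69276212e-04 -5.56227700e-04 -1.05663482e-04] 0.017903425745745462
```

View pics/w1.png

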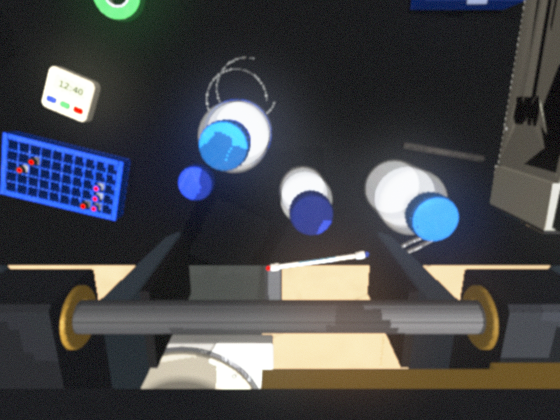

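```bash
python3 nudge.py '1 40 -50 -10 0 0 0;1 60 -100 -20 0 0 0;1 60 -150 -20 0 0 0;1 60 -200 -20 0 0 0;1 60 -240 -20 0 0 0;1 60 -240 -20 0 0 0;1 60 -240 -20 0 0 0;1 60 -240 -20 0 0 0'; python3 snap.py w2
```

```text
clock: 2.25
tcp_pos: [541.6, 68.0, 425.1]
tcp_rot: [1.0, -0.001, -0.0, 0.0]
wrist_force: [-0.4, 0.1, 0.2]
finger_gap: 1.002
grip_force: 0.0
[541.56013402  68.00684373 425.13815971] [ 9.99999589e-01 -8.31989499e-04 -2.86821460e-04  2.18117865e-04] 0.01546297771373578
```

View pics/w2.png

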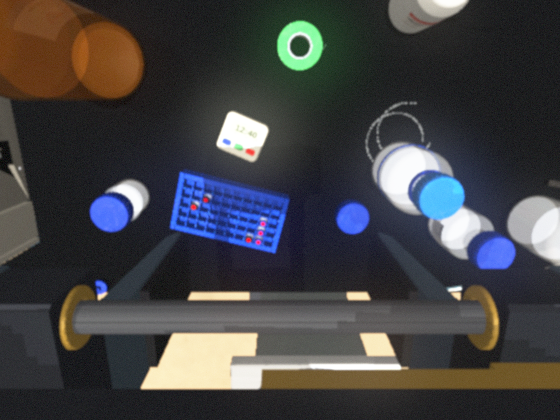

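The first wrist view (w1) shows the left tall cap at (224,145), the right tall cap at (432,217), the dark-blue medium cap at (312,212) and the loose cap at (195,183). The second (w2) shows a bottle with a dark cap at (111,212), the rack at (230,213), the timer at (243,136), the tape at (300,45) and the loose cap at (352,218). It also shows the tall-left cap at (437,195) and the medium cap at (492,251).

```bash
cat > meas.py <<'E'
import sys,pickle
from h import *
np.set_printoptions(precision=1,suppress=True)
def load(n): return cv2.imread(f"pics/{n}.png"),cam("wrist",pickle.load(open(f"pics/{n}.pkl","rb")))
def blobs(im,lo,hi,amin=150):
    hsv=cv2.cvtColor(im,cv2.COLOR_BGR2HSV);k=cv2.inRange(hsv,lo,hi);k=cv2.morphologyEx(k,cv2.MORPH_CLOSE,np.ones((7,7)));k[265:]=0
    cs=[c for c in cv2.findContours(k,0,2)[0] if cv2.contourArea(c)>amin]
    return cs
def rect(c,C,z):
    P=np.array([onz(C,u,v,z)[:2] for u,v in c[:,0,:]+0.0],np.float32); return cv2.minAreaRect(P)
if __name__=="__main__":
  for n in sys.argv[1:]:
    im,C=load(n);print(n)
    for nm,lo,hi in(("blue",(95,120,50),(130,255,255)),("white",(0,0,110),(40,80,255)),("green",(50,100,60),(80,255,255))):
      for c in blobs(im,lo,hi):
        M=cv2.moments(c);(x,y),r=cv2.minEnclosingCircle(c);u,v=M["m10"]/M["m00"],M["m01"]/M["m00"]
        print(nm,"cen %.1f %.1f r %.1f area %d"%(u,v,r,M["m00"]),"hsv",cv2.cvtColor(im,cv2.COLOR_BGR2HSV)[int(v),int(u)],"rect@28",[np.round(t,2) for t in rect(c,C,28)],"@19",np.round(rect(c,C,19)[0],1),np.round(rect(c,C,19)[1],1))
E
python3 meas.py w1 w2
```

```text
w1
blue cen 439.4 217.1 r 38.1 area 2393 hsv [102 165 253] rect@28 [array([ 390.2, -417.9]), array([113.7,  74.3]), np.float64(81.91)] @19 [ 387.2 -422.2] [115.7  75.6]
blue cen 311.2 213.5 r 22.0 area 1381 hsv [115 156 150] rect@28 [array([ 400. , -219.8]), array([61.5, 65.5]), np.float64(89.96)] @19 [ 397.2 -220.7] [62.5 66.7]
blue cen 63.1 175.2 r 74.2 area 8527 hsv [113 201 141] rect@28 [array([456.1, 140.4]), array([183.8, 103.1]), np.float64(75.49)] @19 [454.2 145.8] [187.  104.9]
blue cen 207.0 160.1 r 49.8 area 5249 hsv [106 193 222] rect@28 [array([477.2, -64.1]), array([118. , 128.9]), np.float64(79.55)] @19 [475.8 -62.3] [120.  131.1]
blue cen 459.9 4.7 r 56.2 area 844 hsv [115 183  85] rect@28 [array([ 678.1, -409.4]), array([142.8,  11.4]), np.float64(89.95)] @19 [ 680.1 -413.4] [145.2  11.6]
white cen 338.6 259.8 r 49.0 area 465 hsv [ 30   2 255] rect@28 [array([ 329.3, -233.4]), array([152.3,  23.5]), np.float64(89.96)] @19 [ 325.3 -234.5] [154.9  23.9]
white cen 552.0 206.2 r 26.1 area 451 hsv [ 30   7 233] rect@28 [array([ 411.7, -577.1]), array([77.3, 18.9]), np.flo
[... 1427 characters left out ...]
.9]), np.float64(12.09)] @19 [ 388.4 -356. ] [63.1 59.9]
white cen 534.8 208.5 r 22.6 area 637 hsv [ 60   3 186] rect@28 [array([ 464.1, -327.4]), array([45.7, 64.2]), np.float64(38.62)] @19 [ 461.5 -333.9] [46.5 65.3]
white cen 242.0 135.9 r 28.0 area 1776 hsv [ 30   1 255] rect@28 [array([572. , 121.1]), array([66.2, 60.4]), np.float64(66.81)] @19 [571.1 122. ] [67.3 61.4]
white cen 421.5 12.2 r 39.9 area 1655 hsv [ 23  19 124] rect@28 [array([ 730.5, -130.7]), array([103.8,  37.4]), np.float64(89.9)] @19 [ 732.3 -134. ] [105.5  38. ]
green cen 303.7 46.1 r 36.5 area 2834 hsv [ 63 107  69] rect@28 [array([693.1,  34.9]), array([83.3, 85.2]), np.float64(53.58)] @19 [694.2  34.3] [84.7 86.7]
```

```bash
cat > m2.py <<'E'
from meas import *
def near(im,lo,hi,u,v,z=3,amin=60):
    hsv=cv2.cvtColor(im,cv2.COLOR_BGR2HSV);k=cv2.inRange(hsv,lo,hi);k=cv2.morphologyEx(k,cv2.MORPH_OPEN,np.ones((z,z)))
    cs=[c for c in cv2.findContours(k,0,2)[0] if cv2.contourArea(c)>amin]
    c=max(cs,key=lambda c:cv2.pointPolygonTest(c,(u,v),True)); m=cv2.moments(c)
    return c,(m["m10"]/m["m00"],m["m01"]/m["m00"])
def xy(rs):
    A=[];b=[]
    for o,d in rs:
        n=np.array([-d[1],d[0]])/np.hypot(d[0],d[1]);A.append(n);b.append(n@o[:2])
    return np.linalg.lstsq(np.array(A),np.array(b),rcond=None)[0]
def rack(im,C,u,v,zs=None,H=28,lo=(105,150,70),hi=(125,255,255)):
    # walls facing the camera end at z=0, the others at the top
    hsv=cv2.cvtColor(im,cv2.COLOR_BGR2HSV);k=cv2.inRange(hsv,lo,hi);k=cv2.morphologyEx(k,cv2.MORPH_OPEN,np.ones((3,3)));k=cv2.morphologyEx(k,cv2.MORPH_CLOSE,np.ones((5,5)))
    c=max(cv2.findContours(k,0,2)[0],key=lambda c:cv2.pointPolygonTest(c,(u,v),True))
    return c,sides(c,C,H)
def sides(c,C,H):
    P=lambda z:np.array([onz(C,a,b,z)[:2] for a,b in c[:,0,:]+0.0])
    T=P(H).astype(np.float32);r=cv2.minAreaRect(T);B=cv2.boxPoints(r)
    e=[B[1]-B[0],B[2]-B[1]];x=max(e,key=lambda t:abs(t[0])/np.linalg.norm(t));x=x/np.linalg.norm(x)*np.sign(x[0]);y=np.array([-x[1],x[0]])
    o=np.array(r[0]);Z=P(0);f=lambda Q,ax,s:np.percentile((Q-o)@ax,97 if s>0 else 3)
    cam=(C[1][:2,3]-o);out={}
    for nm,ax in(("x",x),("y",y)):
        for s in(1,-1): out[nm+"+-"[s<0]]=(f(T,ax,s),f(Z,ax,s))
    return r,np.arctan2(x[1],x[0]),o,out,(cam@x,cam@y)
if __name__=="__main__":
    im1,C1=load("w1");im2,C2=load("w2");ims,Cs=cv2.imread("pics/scene0.png"),cam("scene");imd,Cd=cv2.imread("pics/side0.png"),cam("side")
    L=((95,150,70),(112,255,255));D=((108,130,60),(128,255,255));B=((95,120,60),(128,255,255))
    for n,vs in(("tallL",[(im1,C1,L,224,145),(im2,C2,L,437,194),(ims,Cs,B,288,180)]),("tallR",[(im1,C1,L,432,217),(ims,Cs,B,347,214)]),
      ("med",[(im1,C1,D,312,214),(im2,C2,D,492,250),(ims,Cs,B,298,213)]),("small",[(im2,C2,D,110,212),(imd,Cd,B,192,243)]),("loose",[(im1,C1,D,195,183),(im2,C2,D,352,218),(ims,Cs,B,251,233)])):
        rs=[]
        for im,C,(lo,hi),u,v in vs:
            c,p=near(im,lo,hi,u,v);rs.append(ray(C,*p));print(n,"px",np.round(p,1),"box",cv2.boundingRect(c))
        print(n,"XY",xy(rs),"tri",*tri(rs))
    for im,C,u,v in((im1,C1,63,175),(im2,C2,230,213)): print("rack",*rack(im,C,u,v)[1])
    for im,C,u,v in((im1,C1,69,93),(im2,C2,242,136)):
        c,p=near(im,(0,0,110),(179,90,255),u,v);print("timer",p,*sides(c,C,19))
E
python3 m2.py
```

```text
tallL px [222.9 145.2] box (198, 121, 51, 50)
tallL px [440.6 196.4] box (418, 174, 47, 45)
tallL px [286.3 181.1] box (277, 174, 19, 15)
tallL XY [ 517.8 -112.8] tri [ 516.3 -114.3  164.1] [1.7181919324425399, 2.945729497039277, 2.1196049796593663]
tallR px [435.1 218.3] box (411, 195, 49, 47)
tallR px [346.7 215.2] box (335, 206, 25, 19)
tallR XY [ 444.1 -333.6] tri [ 435.3 -341.2  164.2] [2.941024484915627, 2.9410244849157627]
med px [311.3 213.7] box (291, 193, 42, 41)
med px [492.1 251.4] box (469, 232, 47, 38)
med px [298.3 215.6] box (289, 207, 20, 18)
med XY [ 433.5 -208.8] tri [ 430.5 -210.9  125. ] [0.8419617187142051, 1.7703640250229813, 1.025313401322591]
small px [110.2 212.4] box (89, 193, 43, 40)
small px [191.5 245.1] box (181, 236, 22, 19)
small XY [477.1 296.7] tri [476.  297.5  91.7] [0.5484042963844958, 0.5484042963844857]
loose px [196.3 181.4] box (177, 162, 41, 40)
loose px [351.5 216.9] box (334, 199, 36, 37)
loose px [251.2 233. ] box (242, 225, 19, 17)
loose XY [444.  -46.5] tri [444.2 -47.2  13.5] [1.5215866088590322, 0.8782541367017386, 1.85874290406603]
r
[... 1312 characters left out ...]
650284), np.float64(46.102567591625586)), 'y-': (np.float64(-34.46317378427248), np.float64(-26.09865706788654))} (np.float64(108.61723507187264), np.float64(-268.4845291144073))
timer (241.97503050783814, 135.9206796207641) ((571.14599609375, 121.95060729980469), (67.2737808227539, 61.427955627441406), 66.80499267578125) -0.40482885 [571.1 122. ] {'x+': (np.float64(30.54768253607064), np.float64(29.219962176569446)), 'x-': (np.float64(-30.43692102899722), np.float64(-33.864146090584015)), 'y+': (np.float64(33.48384023299087), np.float64(35.64316876697829)), 'y-': (np.float64(-33.3257797259547), np.float64(-33.466475794369586))} (np.float64(69.11528290985402), np.float64(-29.23918162145958))
```

```bash
python3 nudge.py '1 -10 50 0 0 0 0;1 -20 100 10 0 0 0;1 -30 150 20 0 0 0;1 -40 200 20 0 0 0;1 -62 250 20 0 0 0;1 -62 300 20 0 0 0;1 -62 350 20 0 0 0;1 -62 400 20 0 0 0;1 -62 440 20 0 0 0;1 -62 440 20 0 0 0'; python3 nudge.py '1 0 0 0 0 0 0;1 0 0 0 0 0 0';python3 snap.py w3; python3 meas.py w3 | grep blue | cut -c1-70
python3 - <<'E'
import cv2
E
```

```text
clock: 3.3
tcp_pos: [477.3, -377.2, 404.1]
tcp_rot: [1.0, -0.004, -0.001, 0.0]
wrist_force: [0.1, 1.2, -1.2]
finger_gap: 1.0
grip_force: 0.0
clock: 3.5
tcp_pos: [478.8, -370.5, 405.5]
tcp_rot: [1.0, -0.001, -0.0, -0.0]
wrist_force: [-0.0, 0.4, 0.6]
finger_gap: 0.999
grip_force: 0.0
[ 478.75548201 -370.45700769  405.47465816] [ 9.99999812e-01 -5.87807063e-04 -7.62561805e-05 -1.59715177e-04] 0.023015618286393476
blue cen 250.5 215.7 r 24.1 area 1683 hsv [106 164 221] rect@28 [array
blue cen 144.9 211.9 r 23.9 area 1636 hsv [114 166 253] rect@28 [array
blue cen 42.6 153.2 r 51.0 area 4186 hsv [ 96 182 255] rect@28 [array(
blue cen 309.0 4.4 r 50.5 area 719 hsv [113 152  89] rect@28 [array([
```

View pics/w3.png

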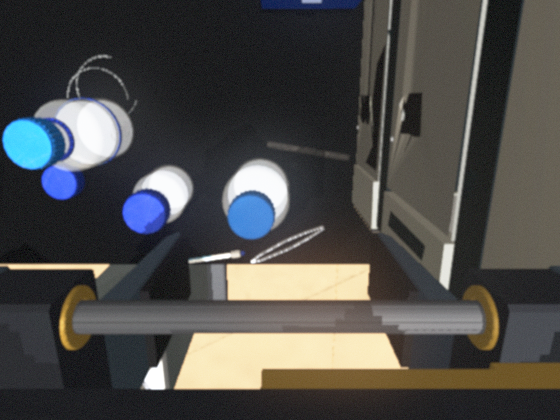

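The w3 view shows the tall-left cap at (33,143), the medium cap at (145,212), the tall-right cap at (250,215) and the marker below at (215,257).

Run:
```python
from m2 import *
V={n:load(n) for n in("w1","w2","w3")}
L=((95,150,70),(112,255,255));D=((108,130,60),(128,255,255))
for n,c,vs in(("tallL",L,[("w1",223,145),("w2",440,196),("w3",33,143)]),("tallR",L,[("w1",435,218),("w3",250,215)]),("med",D,[("w1",311,214),("w2",492,251),("w3",145,212)])):
    rs=[]
    for k,u,v in vs:
        im,C=V[k];cc,p=near(im,*c,u,v);rs.append(ray(C,*p));print(k,np.round(p,1),cv2.boundingRect(cc))
    print(n,xy(rs),[xy([rs[i],rs[j]]) for i in range(len(rs)) for j in range(i)],*tri(rs))
```

```text
w1 [222.9 145.2] (198, 121, 51, 50)
w2 [440.6 196.4] (418, 174, 47, 45)
w3 [ 32.2 142.9] (2, 117, 62, 53)
tallL [ 518.2 -114.6] [array([ 518.4, -114.5]), array([ 517.8, -113.6]), array([ 518. , -115.3])] [ 517.9 -114.7  168.4] [1.41678892953707, 0.699456961272204, 0.8974919114688575]
w1 [435.1 218.3] (411, 195, 49, 47)
w3 [250.2 216.3] (228, 194, 45, 45)
tallR [ 439.8 -339.5] [array([ 439.8, -339.5])] [ 439.8 -339.6  173.8] [0.10060913852371386, 0.10060913852360157]
w1 [311.3 213.7] (291, 193, 42, 41)
w2 [492.1 251.4] (469, 232, 47, 38)
w3 [144.9 212. ] (122, 190, 47, 45)
med [ 432.4 -210.3] [array([ 433.7, -209.4]), array([ 431.7, -209.9]), array([ 432.5, -211. ])] [ 431.9 -209.8  128.9] [0.9539343867189998, 1.5425335304322159, 0.7152999293056341]
```

Run:
```python
from h import *
np.set_printoptions(precision=0,suppress=True)
a=cam("scene");b=cam("side")
print("brown base L/R edges scene",onz(a,199,178,0),onz(a,229,178,0),"front",onz(a,213,186,0))
print("side",onz(b,150,235,0),onz(b,186,230,0),onz(b,167,240,0))
print("cap scene",onz(a,209,90,345),"side",onz(b,152,137,345))
import pickle
c=cam("wrist",pickle.load(open("pics/w1.pkl","rb")));print("coil",onz(c,240,60,0),onz(c,240,110,0),"sq?")
w=cam("wrist",pickle.load(open("pics/w2.pkl","rb")));print("brown low right edge",onz(w,85,60,0), "sq",onz(w,410,30,0))
```

```text
brown base L/R edges scene [663. 384.   0.] [728. 296.   0.] front [640. 291.   0.]
side [702. 364.   0.] [674. 259.   0.] [652. 325.   0.]
cap scene [601. 239. 345.] side [628. 320. 345.]
coil [ 616. -117.    0.] [ 548. -115.    0.] sq?
brown low right edge [679. 348.   0.] sq [ 718. -119.    0.]
```

```bash
python3 nudge.py '1 -46 -50 30 0 0 -0.15;1 -46 -100 60 0 0 -0.3;1 -46 -140 80 0 0 -0.45;1 -46 -160 110 0 0 -0.6;1 -46 -160 140 0 0 -0.75;1 -46 -160 175 0 0 -0.9;1 -46 -160 175 0 0 -1.05;1 -46 -160 175 0 0 -1.2;1 -46 -160 175 0 0 -1.236;1 -46 -160 175 0 0 -1.236'
cat > to.py <<'E'
import sys
from h import *
# target x y z yaw -> shift in tool axes
x,y,z,ps=map(float,sys.argv[1:5]);s=status.get_state();X=R.from_quat(s["tcp_rot"]).apply([1,0,0]);yaw=np.arctan2(X[1],X[0])
print("pos",np.round(s["tcp_pos"],1),"yaw %.3f"%yaw,"shift",np.round(totool(np.array([x,y,z])-s["tcp_pos"],s),1),"rz %.3f"%-(ps-yaw),"q",np.round(s["q"],2),"F",np.round(s["wrist_force"],1))
E
python3 to.py 432.4 -210.3 131 1.236
```

```text
clock: 4.55
tcp_pos: [433.4, -209.6, 230.9]
tcp_rot: [0.815, 0.58, 0.0, 0.0]
wrist_force: [-0.3, -0.5, 0.2]
finger_gap: 0.998
grip_force: 0.0
pos [ 433.4 -209.6  230.9] yaw 1.238 shift [-1.  -0.8 99.9] rz 0.002 q [-0.57  0.3   1.7   0.    1.14 -0.24] F [-0.3 -0.5  0.2]
```

```bash
python3 nudge.py '1 -1 -1 50 0 0 0;1 -1 -1 85 0 0 0;1 -1 -1 100 0 0 0;1 -1 -1 100 0 0 0;0.3 -1 -1 100 0 0 0;0.3 -1 -1 100 0 0 0;0.3 -1 -1 100 0 0 0;0.3 -1 -1 100 0 0 0' 30; python3 to.py 590 -20 215 1.236
```

```text
clock: 5.35
tcp_pos: [432.5, -211.2, 131.2]
tcp_rot: [0.815, 0.579, 0.0, 0.001]
wrist_force: [0.1, -0.1, -0.2]
finger_gap: 0.678
grip_force: 0.0
pos [ 432.5 -211.2  131.2] yaw 1.236 shift [232.4  85.9 -83.8] rz -0.000 q [-0.58  0.45  1.82 -0.    0.88 -0.24] F [ 0.1 -0.1 -0.2]
```

```bash
python3 nudge.py '0.3 0 0 0 0 0 0;0.3 0 0 0 0 0 0;0.3 0 0 0 0 0 0;0.3 0 0 -20 0 0 0;0.3 0 0 -70 0 0 0;0.3 0 0 -120 0 0 0;0.3 0 0 -170 0 0 0;0.3 20 10 -200 0 0 0;0.3 60 25 -200 0 0 0;0.3 105 40 -200 0 0 0'; python3 to.py 590 -20 331 1.236
```

```text
clock: 6.35
tcp_pos: [505.3, -124.7, 331.6]
tcp_rot: [0.816, 0.578, 0.001, 0.001]
wrist_force: [0.5, -0.5, -3.3]
finger_gap: 0.575
grip_force: 30.0
pos [ 505.3 -124.7  331.6] yaw 1.234 shift [126.8  45.3   0.6] rz -0.002 q [-0.36  0.26  1.46 -0.    1.42 -0.02] F [ 0.5 -0.5 -3.3]
```

```bash
python3 nudge.py '0.3 45 16 0 0 0 0;0.3 92 32 0 0 0 0;0.3 127 45 20 0 0 0;0.3 127 45 70 0 0 0;0.3 127 45 120 0 0 0;0.3 127 45 165 0 0 0;0.3 127 45 190 0 0 0;0.3 127 45 197 0 0 0;0.3 127 45 199 0 0 0;0.3 127 45 199 0 0 0'; python3 to.py 590 -20 131 1.236
```

```text
clock: 7.35
tcp_pos: [589.2, -20.0, 132.2]
tcp_rot: [0.815, 0.579, 0.0, 0.0]
wrist_force: [-0.4, 0.1, -3.1]
finger_gap: 0.571
grip_force: 30.1
pos [589.2 -20.  132.2] yaw 1.236 shift [0.3 0.7 1.2] rz -0.000 q [-0.14  0.56  1.55 -0.    1.02  0.2 ] F [-0.4  0.1 -3.1]
```

```bash
python3 nudge.py '0.4 0 0 1.5 0 0 0;0.85 0 0 1.5 0 0 0;0.85 0 0 1.5 0 0 0;0.85 0 0 1.5 0 0 0;0.85 0 0 -20 0 0 0;0.85 0 0 -65 0 0 0;0.85 25 -20 -105 0 0 0;0.85 65 -50 -105 0 0 0;0.85 105 -82 -105 0 0 0;0.85 145 -115 -105 0 0 0'; python3 to.py 476.5 297 180 1.236
```

```text
clock: 8.35
tcp_pos: [528.6, 152.7, 237.2]
tcp_rot: [0.815, 0.579, 0.001, 0.0]
wrist_force: [0.2, 0.4, -0.6]
finger_gap: 0.848
grip_force: 0.0
pos [528.6 152.7 237.2] yaw 1.235 shift [119.  -96.8  57.1] rz -0.001 q [0.17 0.39 1.53 0.   1.22 0.51] F [ 0.2  0.4 -0.6]
```

```bash
python3 nudge.py '0.85 40 -32 0 0 0 0;0.85 80 -65 20 0 0 0;0.85 119 -97 40 0 0 0;0.85 119 -97 55 0 0 0;0.85 119 -97 70 0 0 0;0.85 119 -97 110 0 0 0;0.85 119 -97 138 0 0 0;0.85 119 -97 143 0 0 0;0.3 119 -97 143 0 0 0;0.3 119 -97 143 0 0 0'; python3 to.py 476.5 297 94 1.236; python3 snap.py w4
```

```text
clock: 9.35
tcp_pos: [477.5, 295.8, 94.8]
tcp_rot: [0.815, 0.579, 0.001, 0.0]
wrist_force: [1.0, 0.7, -0.5]
finger_gap: 0.703
grip_force: 0.0
pos [477.5 295.8  94.8] yaw 1.236 shift [ 0.8 -1.3  0.8] rz -0.000 q [ 0.45  0.59  1.66 -0.    0.9   0.78] F [ 1.   0.7 -0.5]
[477.48505696 295.82995707  94.83905926] [8.15117522e-01 5.79294885e-01 9.14180196e-04 1.61022676e-04] 0.010315868095549323
```

```bash
python3 nudge.py '0.3 0 0 0 0 0 0;0.3 0 0 0 0 0 0;0.3 0 0 0 0 0 0;0.3 0 0 0 0 0 0'; python3 to.py 479 -227 94 1.236
```

```text
clock: 9.8
tcp_pos: [477.4, 295.9, 94.6]
tcp_rot: [0.815, 0.579, 0.001, 0.0]
wrist_force: [-1.5, 0.1, 9.0]
finger_gap: 0.576
grip_force: 30.0
pos [477.4 295.9  94.6] yaw 1.236 shift [-4.933e+02  1.734e+02  1.000e-01] rz -0.000 q [0.45 0.59 1.66 0.   0.9  0.78] F [-1.5  0.1  9. ]
```

```bash
python3 nudge.py '0.3 0 0 -30 0 0 0;0.3 0 0 -75 0 0 0;0.3 0 0 -120 0 0 0;0.3 -30 10 -165 0 0 0;0.3 -70 25 -205 0 0 0;0.3 -117 41 -205 0 0 0;0.3 -164 58 -205 0 0 0;0.3 -211 74 -205 0 0 0;0.3 -258 91 -205 0 0 0;0.3 -305 107 -205 0 0 0'; python3 to.py 479 -227 94 1.236
```

```text
clock: 10.8
tcp_pos: [477.0, -20.4, 299.1]
tcp_rot: [0.815, 0.579, 0.0, 0.0]
wrist_force: [1.2, -0.1, -1.9]
finger_gap: 0.571
grip_force: 30.0
pos [477.  -20.4 299.1] yaw 1.236 shift [-194.5   69.6  205.1] rz -0.000 q [-0.17  0.22  1.61  0.    1.31  0.17] F [ 1.2 -0.1 -1.9]
```

```bash
python3 nudge.py '0.3 -47 17 0 0 0 0;0.3 -94 34 0 0 0 0;0.3 -141 50 0 0 0 0;0.3 -180 64 0 0 0 0;0.3 -194 69.5 0 0 0 0;0.3 -194 69.5 20 0 0 0;0.3 -194 69.5 40 0 0 0;0.3 -194 69.5 80 0 0 0'; python3 to.py 479 -227 94 1.236
```

```text
clock: 11.6
tcp_pos: [480.5, -225.1, 219.8]
tcp_rot: [0.815, 0.579, 0.001, 0.002]
wrist_force: [0.8, -0.1, -3.0]
finger_gap: 0.574
grip_force: 30.0
pos [ 480.5 -225.1  219.8] yaw 1.236 shift [ -2.2  -1.4 125.8] rz -0.000 q [-0.55  0.38  1.61  0.    1.15 -0.22] F [ 0.8 -0.1 -3. ]
```

```bash
python3 nudge.py '0.3 -1.5 -1 40 0 0 0;0.3 -1.5 -1 80 0 0 0;0.3 -1.5 -1 110 0 0 0;0.3 -1.5 -1 121 0 0 0;0.3 -1.5 -1 123 0 0 0;0.3 -1.5 -1 123 0 0 0;0.3 -1.5 -1 123 0 0 0'; python3 to.py 479 -227 94.6 1.236
```

```text
clock: 12.3
tcp_pos: [478.7, -226.0, 96.8]
tcp_rot: [0.815, 0.579, 0.0, 0.001]
wrist_force: [0.3, -0.2, -1.6]
finger_gap: 0.575
grip_force: 30.0
pos [ 478.7 -226.    96.8] yaw 1.236 shift [-0.8  0.6  2.2] rz -0.000 q [-0.55  0.55  1.73  0.    0.85 -0.22] F [ 0.3 -0.2 -1.6]
```

```bash
python3 nudge.py '0.4 -0.5 0.5 2 0 0 0;0.85 -0.5 0.5 2 0 0 0;0.85 -0.5 0.5 2 0 0 0;0.85 -0.5 0.5 2 0 0 0;0.85 -0.5 0.5 -15 0 0 0;0.85 0 0 -60 0 0 0;0.85 0 0 -110 0 0 0;0.85 0 0 -150 0 0 0;0.85 47 -4 -155 0 0 0;0.85 95 -8 -155 0 0 0'; python3 to.py 570.4 121.8 245 1.166
```

```text
clock: 13.3
tcp_pos: [502.5, -133.4, 252.4]
tcp_rot: [0.816, 0.578, 0.001, 0.002]
wrist_force: [1.7, -0.0, -1.0]
finger_gap: 0.852
grip_force: 0.0
pos [ 502.5 -133.4  252.4] yaw 1.233 shift [263.3 -20.5   7.3] rz 0.067 q [-0.37  0.33  1.59  0.    1.22 -0.04] F [ 1.7 -0.  -1. ]
```

```bash
python3 nudge.py '0.85 47 -4 0 0 0 0.02;0.85 95 -7 0 0 0 0.04;0.85 143 -11 0 0 0 0.067;0.85 190 -15 0 0 0 0.067;0.85 230 -18 0 0 0 0.067;0.85 255 -20 0 0 0 0.067;0.85 263 -20.5 0 0 0 0.067;0.85 263 -20.5 0 0 0 0.067;0.85 263 -20.5 0 0 0 0.067'; python3 to.py 570.4 121.8 28 1.166;python3 snap.py w5
```

```text
clock: 14.2
tcp_pos: [568.4, 120.8, 250.4]
tcp_rot: [0.834, 0.552, -0.0, 0.0]
wrist_force: [-0.1, -0.8, 0.7]
finger_gap: 0.85
grip_force: 0.0
pos [568.4 120.8 250.4] yaw 1.168 shift [  1.8   1.4 222.4] rz 0.002 q [ 0.11  0.42  1.44 -0.    1.28  0.51] F [-0.1 -0.8  0.7]
[568.44612438 120.77751779 250.39822055] [ 8.34156717e-01  5.51527430e-01 -2.43537904e-04  7.31209146e-05] 0.012591151814126065
```

View pics/w5.png

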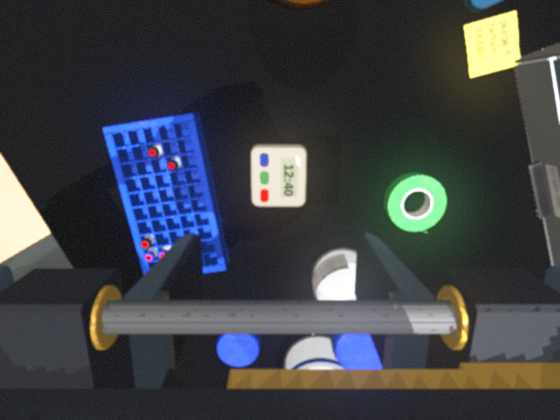

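This view shows the timer aligned at (278,176), the rack's left end along the top between (105,127) and (195,115) and its far side down to (225,268), and the medium bottle parked at (335,275).

Run:
```python
from m2 import *
im,C=load("w5")
c,p=near(im,(0,0,110),(179,90,255),278,190);print("timer",p,*sides(c,C,19))
c,s=rack(im,C,165,200,lo=(105,130,50),hi=(128,255,255));print("rack",cv2.boundingRect(c),*s,"campos",C[1][:3,3])
k=np.zeros(im.shape[:2],np.uint8);cv2.drawContours(k,[c],-1,255,-1);print("approx",cv2.approxPolyDP(cv2.convexHull(c),6,True)[:,0].tolist())
```

```text
timer (278.04305534982467, 174.95245148866834) ((570.8221435546875, 124.81588745117188), (65.72655487060547, 59.02008819580078), 66.9337158203125) -0.40258288 [570.8 124.8] {'x+': (np.float64(28.729576623990795), np.float64(30.142998968413174)), 'x-': (np.float64(-28.790068791912848), np.float64(-30.27421747968866)), 'y+': (np.float64(32.86319676616827), np.float64(30.687863772958003)), 'y-': (np.float64(-32.86329409540022), np.float64(-38.34959973068928))} (np.float64(0.6718700639918218), np.float64(76.04541739733021))
rack (101, 111, 129, 164) ((457.00372314453125, 145.26837158203125), (173.2869415283203, 100.57864379882812), 75.37911224365234) -0.25518256 [457.  145.3] {'x+': (np.float64(49.99002772338967), np.float64(44.1234719330873)), 'x-': (np.float64(-50.152535013378845), np.float64(-63.635111634848165)), 'y+': (np.float64(86.19315077458695), np.float64(86.3552166974929)), 'y-': (np.float64(-83.77569541419136), np.float64(-96.5401026200559))} (np.float64(127.12847705085257), np.float64(84.06222624707739)) campos [601.2 194.5 396.2]
approx [[199, 111], [227, 269], [142, 274], [101, 127]]
```

```bash
python3 nudge.py '0.85 3 1 50 0 0 0;0.85 3 1 100 0 0 0;0.85 3 1 150 0 0 0;0.85 3 1 195 0 0 0;0.85 3 1 215 0 0 0;0.85 3 1 220 0 0 0;0.5 3 1 221 0 0 0;0.5 3 1 221 0 0 0;0.5 3 1 221 0 0 0;0.5 3 1 221 0 0 0' 15; python3 to.py 488.4 279.5 28 1.316
```

```text
clock: 15.25
tcp_pos: [571.7, 124.1, 30.9]
tcp_rot: [0.834, 0.552, 0.001, 0.001]
wrist_force: [-0.7, -2.3, 9.5]
finger_gap: 0.63
grip_force: 15.4
pos [571.7 124.1  30.9] yaw 1.169 shift [ 110.5 -137.5    2.7] rz -0.147 q [ 0.11  0.71  1.63 -0.    0.8   0.51] F [-0.7 -2.3  9.5]
```

```bash
python3 nudge.py '0.5 0 0 -20 0 0 0;0.5 0 0 -65 0 0 0;0.5 25 -31 -90 0 0 -0.03;0.5 53 -66 -90 0 0 -0.08;0.5 83 -103 -90 0 0 -0.147;0.5 105 -130 -90 0 0 -0.147;0.5 111.5 -137.5 -70 0 0 -0.147;0.5 111.5 -137.5 -60 0 0 -0.147;0.5 111.5 -137.5 -60 0 0 -0.147;0.5 111.5 -137.5 -60 0 0 -0.147'; python3 to.py 488.7 280.6 30.5 1.316; python3 snap.py w6
```

```text
clock: 16.25
tcp_pos: [488.4, 279.8, 89.8]
tcp_rot: [0.792, 0.611, -0.0, 0.0]
wrist_force: [0.4, 0.4, 0.3]
finger_gap: 0.638
grip_force: 14.9
pos [488.4 279.8  89.8] yaw 1.315 shift [ 0.9  0.  59.3] rz -0.001 q [ 0.41  0.6   1.65 -0.    0.89  0.67] F [0.4 0.4 0.3]
[488.44231932 279.76047891  89.77667701] [ 7.91567450e-01  6.11081801e-01 -3.41053294e-05  5.58968029e-05] 0.010200408775322233
```

View pics/w6.png

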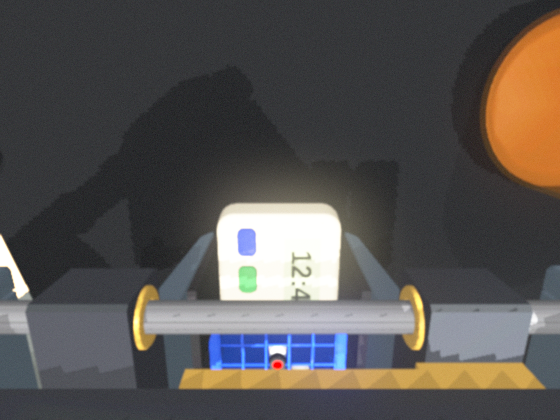

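The timer is held squarely between the fingers; its front edge is at row 204 and the brown bottle is well clear, at upper right.

```bash
python3 - <<'E'
from m2 import *
import pickle
im,C=load("w6");s=pickle.load(open("pics/w6.pkl","rb"))
k=im[:,278].max(1);print([int(x) for x in k[196:214]])
for z in(78,59):print(z,totool(onz(C,278,204.5,z)-s["tcp_pos"],s), totool(onz(C,220,240,z)-s["tcp_pos"],s)[1],totool(onz(C,340,240,z)-s["tcp_pos"],s)[1])
E
python3 nudge.py '0.5 1 0 30 0 0 0;0.5 1 0 50 0 0 0;0.5 1 0 56 0 0 0;0.5 1 0 59 0 0 0;0.5 1 0 59 0 0 0;0.5 1 0 59 0 0 0';python3 to.py 488.7 280.6 30.5 1.316
```

```text
[102, 99, 106, 107, 109, 109, 138, 182, 223, 228, 228, 233, 231, 231, 232, 232, 237, 247]
78 [35.7  1.  11.8] -25.595141341565185 29.503369763751227
59 [30.3  1.  30.8] -28.840535860142936 32.90156737095217
clock: 16.9
tcp_pos: [488.9, 281.6, 31.4]
tcp_rot: [0.791, 0.611, 0.001, 0.0]
wrist_force: [0.2, -0.6, -0.6]
finger_gap: 0.634
grip_force: 14.9
pos [488.9 281.6  31.4] yaw 1.315 shift [-1.   0.1  0.9] rz -0.001 q [0.42 0.69 1.69 0.   0.76 0.67] F [ 0.2 -0.6 -0.6]
```

```bash
python3 nudge.py '0.55 0 0 0.8 0 0 0;0.85 0 0 0.8 0 0 0;0.85 0 0 0.8 0 0 0;0.85 0 0 0.8 0 0 0;0.85 0 0 -15 0 0 0;0.85 0 0 -60 0 0 0;0.85 0 0 -110 0 0 0;0.85 0 0 -160 0 0 0;0.85 0 0 -205 0 0 0;0.85 0 0 -220 0 0 0'; python3 nudge.py '0.85 0 0 0 0 0 0;0.85 0 0 0 0 0 0'; python3 snap.py w7
python3 - <<'E'
from m2 import *
im,C=load("w7")
c,p=near(im,(0,0,110),(179,90,255),278,185);print("timer",p,*sides(c,C,19))
c,s=rack(im,C,240,262,lo=(105,130,50),hi=(128,255,255));print("rack",cv2.boundingRect(c),s[1],cv2.approxPolyDP(cv2.convexHull(c),6,True)[:,0].tolist(),[onz(C,*q,28)for q in cv2.approxPolyDP(cv2.convexHull(c),6,True)[:,0].tolist()])
E
```

```text
clock: 17.9
tcp_pos: [489.5, 282.2, 255.4]
tcp_rot: [0.791, 0.611, 0.003, 0.001]
wrist_force: [0.0, 1.0, -0.6]
finger_gap: 0.85
grip_force: 0.0
clock: 18.1
tcp_pos: [487.8, 281.4, 249.9]
tcp_rot: [0.791, 0.611, -0.0, -0.0]
wrist_force: [0.5, -1.2, -0.4]
finger_gap: 0.849
grip_force: 0.0
[487.77768398 281.38180847 249.85003067] [ 7.91263738e-01  6.11474944e-01 -2.92017111e-04 -6.72773022e-05] 0.02082152825482819
timer (279.6676310847165, 178.46500177655955) ((490.26507568359375, 281.641845703125), (64.927001953125, 58.268802642822266), 75.38555145263672) -0.25507045 [490.3 281.6] {'x+': (np.float64(29.088967441751276), np.float64(30.605005887517457)), 'x-': (np.float64(-28.539772686241758), np.float64(-29.930965207352894)), 'y+': (np.float64(32.463485478965275), np.float64(30.085331623165786)), 'y-': (np.float64(-32.46222850574425), np.float64(-38.11570254915121))} (np.float64(-0.9627359737967112), np.float64(79.60493762081532))
rack (235, 224, 89, 77) -0.25498816 [[319, 224], [319, 300], [238, 299], [239, 224]] [array([518.8, 226.3,  28. ]), array([498.7, 138.1,  28. ]), array([410.7, 162.3,  28. ]), array([437. , 247.7,  28. ])]
```

View pics/w7.png

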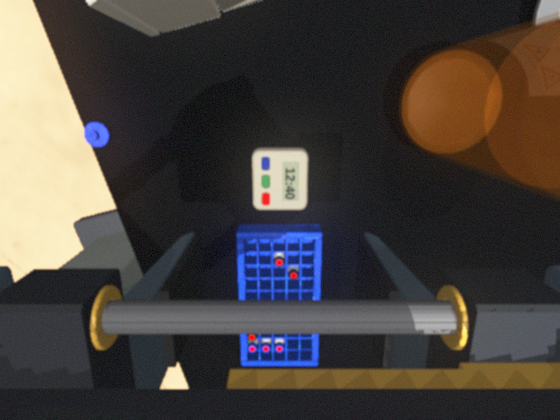

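Run:
```python
from m2 import *
im,C=load("w7")
a=-.255;X=np.array([np.cos(a),np.sin(a)]);Y=np.array([-X[1],X[0]])
print("col max B", [int(t) for t in im[215:240,280,0]])
for v in(223,225,227,230,235): print(v,[int(t) for t in np.where((im[v,:,0]>90)&(im[v,:,2]<60))[0][[0,-1]]])
o=np.array([490,280.4])
for u,v,z in((237,225,0),(321,225,0),(237,233,28),(321,233,28),(241,364,28),(318,364,28)):
    q=onz(C,u,v,z)[:2];print(u,v,z,q,"in timer frame",(q-o)@X,(q-o)@Y)
hsv=im[240:360,230:330];
```

```text
col max B [49, 54, 56, 52, 54, 55, 50, 55, 72, 87, 110, 116, 114, 115, 113, 116, 129, 151, 181, 195, 196, 190, 206, 233, 248]Traceback (most recent call last):
  File "<stdin>", line 5, in <module>
IndexError: index 0 is out of bounds for axis 0 with size 0
```

Run:
```python
from m2 import *
im,C=load("w7")
a=-.255;X=np.array([np.cos(a),np.sin(a)]);Y=np.array([-X[1],X[0]]);o=np.array([490,280.4])
for v in(227,235,260): 
    w=np.where((im[v,200:360,0]>85)&(im[v,200:360,2]<70))[0]+200;print(v,w.min(),w.max())
    for z in(0,28):
        for u in(w.min()-.5,w.max()+.5): q=onz(C,u,v,z)[:2];print(z,(q-o)@X,(q-o)@Y)
for v,z in((224,0),(231.5,28)): q=onz(C,280,v,z)[:2];print("end",z,q,(q-o)@X,(q-o)@Y)
```

```text
227 239 319
0 -46.95678559258924 -58.268474065464325
0 45.43968744276913 -58.27125767721962
28 -43.705267832333334 -48.420974952547425
28 42.15202954377229 -48.423561559745764
235 236 322
0 -50.7036978319277 -67.99283062533473
0 49.18893649713728 -67.99540506909122
28 -47.18699984879185 -57.4571096179104
28 45.635932991848534 -57.45950186055686
260 236 322
0 -51.746376120388696 -99.22258457387014
0 50.24006123367126 -99.2237867002664
28 -48.15588466591839 -86.47664016553132
28 46.61266647657202 -86.47775721383513
end 0 [476.6 227.4] 0.3798240176654897 -54.65595339085736
end 28 [476.8 228.6] 0.28883395928782996 -53.49050163738662
```

```bash
python3 nudge.py '0.85 -40 26 0 0 0 0;0.85 -80 52 0 0 0 0;0.85 -120 79 0 0 0 0;0.85 -160 105 0 0 0 0;0.85 -200 131 0 0 0 0;0.85 -240 157 0 0 0 0;0.85 -266 174 15 0 0 0;0.85 -266 174 30 0 0 0;0.85 -266 174 50 0 0 0;0.85 -266 174 50 0 0 0'; python3 to.py 589.4 -20 131.5 1.316; python3 snap.py w8
```

```text
clock: 19.15
tcp_pos: [587.3, -19.8, 196.6]
tcp_rot: [0.791, 0.611, -0.002, -0.002]
wrist_force: [-0.6, 0.2, -0.1]
finger_gap: 0.85
grip_force: 0.0
pos [587.3 -19.8 196.6] yaw 1.315 shift [ 0.4  2.5 65.1] rz -0.001 q [-0.14  0.49  1.49  0.    1.17  0.12] F [-0.6  0.2 -0.1]
[587.3192326  -19.8460123  196.62850817] [ 0.79147448  0.61119266 -0.00237884 -0.00245333] 0.055186816377565714
```

Run:
```python
from m2 import *
im,C=load("w8")
for c in blobs(im,(105,130,50),(128,255,255)):
    m=cv2.moments(c);p=(m["m10"]/m["m00"],m["m01"]/m["m00"]);print(np.round(p),cv2.boundingRect(c),onz(C,*p,131))
```

```text
[141. 246.] (113, 224, 60, 41) [504.2  -4.6 131. ]
[278. 230.] (236, 193, 86, 72) [588.9 -16.3 131. ]
[83. 72.] (0, 0, 174, 150) [509.6  98.8 131. ]
```

```bash
python3 nudge.py '0.85 0.5 2 30 0 0 0;0.85 0.5 2 55 0 0 0;0.7 0.5 2 64 0 0 0;0.3 0.5 2 65 0 0 0;0.3 0.5 2 65 0 0 0;0.3 0.5 2 65 0 0 0;0.3 0.5 2 65 0 0 0;0.3 0.5 2 65 0 0 0;0.3 0.5 2 65 0 0 0' 30; python3 to.py 551.9 120.6 131.5 1.316
```

```text
clock: 20.1
tcp_pos: [592.0, -19.9, 136.5]
tcp_rot: [0.791, 0.611, 0.001, 0.001]
wrist_force: [-1.9, 0.9, 6.9]
finger_gap: 0.575
grip_force: 30.0
pos [592.  -19.9 136.5] yaw 1.316 shift [125.8 -74.3   4.9] rz -0.000 q [-0.13  0.56  1.54 -0.    1.03  0.12] F [-1.9  0.9  6.9]
```

```bash
python3 nudge.py '0.3 0 0 -20 0 0 0;0.3 0 0 -55 0 0 0;0.3 30 -18 -70 0 0 0;0.3 70 -41 -70 0 0 0;0.3 105 -62 -70 0 0 0;0.3 122 -72 -70 0 0 0;0.3 126 -74 -70 0 0 0;0.3 126 -74 -50 0 0 0;0.3 126 -74 -30 0 0 0;0.3 126 -74 -30 0 0 0'; python3 nudge.py '0.3 0 0 0 0 0 0'; python3 to.py 551.9 120.6 136.5 1.316
```

```text
clock: 21.1
tcp_pos: [550.5, 120.0, 163.5]
tcp_rot: [0.791, 0.611, -0.002, -0.001]
wrist_force: [-0.3, -0.1, -2.1]
finger_gap: 0.573
grip_force: 30.0
clock: 21.2
tcp_pos: [551.8, 120.3, 165.7]
tcp_rot: [0.791, 0.611, -0.0, -0.0]
wrist_force: [-0.5, -0.5, -3.0]
finger_gap: 0.575
grip_force: 30.0
pos [551.8 120.3 165.7] yaw 1.315 shift [ 0.4 -0.  29.2] rz -0.001 q [ 0.11  0.49  1.58 -0.    1.07  0.36] F [-0.5 -0.5 -3. ]
```

```bash
python3 nudge.py '0.3 0.3 0 18 0 0 0;0.3 0.3 0 26 0 0 0;0.3 0.3 0 28 0 0 0;0.3 0.3 0 28 0 0 0;0.3 0.3 0 28 0 0 0'; python3 to.py 551.9 120.6 136.5 1.316
```

```text
clock: 21.7
tcp_pos: [552.1, 121.1, 138.1]
tcp_rot: [0.791, 0.611, 0.0, 0.0]
wrist_force: [-0.2, -0.1, -3.1]
finger_gap: 0.572
grip_force: 30.0
pos [552.1 121.1 138.1] yaw 1.316 shift [-0.5 -0.1  1.6] rz -0.000 q [ 0.11  0.53  1.61 -0.    1.    0.37] F [-0.2 -0.1 -3.1]
```

```bash
python3 nudge.py '0.4 -0.3 0 1 0 0 0;0.5 -0.3 0 2 0 0 0;0.85 -0.3 0 2 0 0 0;0.85 -0.3 0 2 0 0 0;0.85 -0.3 0 2 0 0 0;0.85 -0.3 0 -15 0 0 0;0.85 -0.3 0 -60 0 0 0;0.85 0 0 -110 0 0 0;0.85 0 0 -160 0 0 0;0.85 -10 0 -210 0 0 0.15'; python3 nudge.py '1 -20 0 -40 0 0 0.15;1 -44 2 -70 0 0 0.3;1 -44 2 -70 0 0 0.45;1 -44 2 -70 0 0 0.6;1 -44 2 -70 0 0 0.75;1 -44 2 -70 0 0 0.9;1 -44 2 -70 0 0 1.05;1 -44 2 -70 0 0 1.166;1 -44 2 -70 0 0 1.166;1 -44 2 -70 0 0 1.166';python3 snap.py w9
```

```text
clock: 22.7
tcp_pos: [549.0, 112.1, 348.8]
tcp_rot: [0.835, 0.551, 0.0, -0.0]
wrist_force: [1.5, 0.2, -0.6]
finger_gap: 0.851
grip_force: 0.0
clock: 23.7
tcp_pos: [533.7, 70.4, 416.5]
tcp_rot: [1.0, 0.002, -0.0, -0.0]
wrist_force: [-0.0, -1.3, -0.1]
finger_gap: 0.999
grip_force: 0.0
[533.69079518  70.36511088 416.47396782] [ 9.99998473e-01  1.74755557e-03 -2.32664382e-05 -9.58663671e-06] 0.00280463125694508
```

View pics/w9.png

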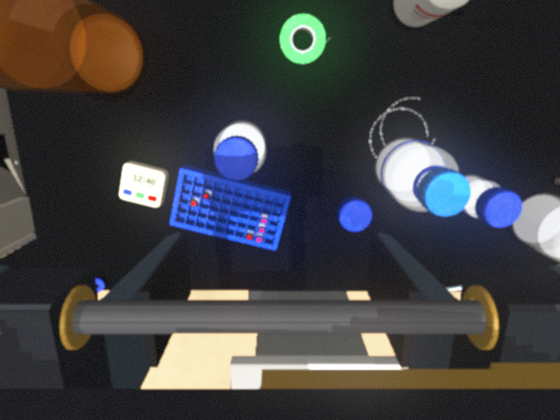

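The timer sits beside the rack's left end at (143,184) and the medium bottle stands centred behind the rack at (238,152). The small bottle is at (498,208), between the tall bottles. I'll take a second view to measure it.

```bash
python3 nudge.py '1 -9 50 0 0 0 0;1 -18 100 0 0 0 0;1 -27 150 0 0 0 0;1 -36 200 0 0 0 0;1 -45 250 0 0 0 0;1 -54 290 0 0 0 0;1 -54 300 0 0 0 0;1 -54 300 0 0 0 0;1 -54 300 0 0 0 0;1 -54 300 0 0 0 0'; python3 snap.py w10; python3 meas.py w10 | grep blue | cut -c1-60; python3 nudge.py '1 0 50 0 0 0 0;1 0 100 0 0 0 0;1 0 140 0 0 0 0;1 0 150 0 0 0 0;1 0 150 0 0 0 0;1 0 150 0 0 0 0;1 0 150 0 0 0 0'; python3 snap.py w11;  python3 meas.py w11 | grep blue | cut -c1-60
```

```text
clock: 24.75
tcp_pos: [479.9, -228.4, 416.6]
tcp_rot: [1.0, 0.001, 0.0, -0.0]
wrist_force: [0.1, 0.4, 0.2]
finger_gap: 1.003
grip_force: 0.0
[ 479.94698632 -228.37968106  416.58498881] [ 9.99999530e-01  9.61438076e-04  7.32683988e-05 -1.04139185e-04] 0.004592963338424129
blue cen 378.3 213.5 r 24.5 area 1679 hsv [101 158 254] rect
blue cen 276.7 168.1 r 21.1 area 1263 hsv [116 179 185] rect
blue cen 46.4 176.7 r 58.8 area 6065 hsv [111 210 157] rect@
blue cen 161.9 155.5 r 63.3 area 6749 hsv [ 96 169 255] rect
blue cen 415.4 5.7 r 53.3 area 953 hsv [115  90 110] rect@28
clock: 25.5
tcp_pos: [480.0, -378.0, 416.9]
tcp_rot: [1.0, 0.001, 0.0, -0.0]
wrist_force: [-0.8, 0.5, -0.3]
finger_gap: 1.002
grip_force: 0.0
[ 480.02079032 -377.96972078  416.9036935 ] [ 9.99999690e-01  7.65597079e-04  1.86605731e-04 -1.25993956e-06] 0.002684651669571043
blue cen 244.3 213.8 r 23.3 area 1583 hsv [106 163 222] rect
blue cen 160.2 167.6 r 23.4 area 1416 hsv [115 163 253] rect
blue cen 42.3 152.7 r 49.6 area 3964 hsv [ 96 178 255] rect@
blue cen 303.1 5.7 r 49.5 area 859 hsv [113  50 190] rect@28
```

Run:
```python
from m2 import *
V={n:load(n) for n in("w1","w2","w3","w9","w10","w11")}
L=((95,150,70),(112,255,255));D=((108,130,60),(128,255,255));res={}
for n,c,p0,ks in(("tallL",L,(518,-115,168),("w1","w2","w3","w9","w10","w11")),("tallR",L,(440,-339,168),("w1","w3","w10","w11")),("small",D,(479,-227,95),("w9","w10","w11")),("loose0",D,(444,-47,14),("w1","w2")),("loose",D,(444,-47,14),("w9","w10"))):
    rs=[]
    for k in ks:
        im,C=V[k];cc,p=near(im,*c,*proj(C,p0))
        if n=="small" : print(k,np.round(p),cv2.boundingRect(cc))
        rs.append(ray(C,*p))
    res[n]=xy(rs);t=tri(rs);print(n,xy(rs),t[0],np.round(t[1],1))
print("mid",(res["tallL"]+res["tallR"])/2)
im,C=V["w9"];cc,p=near(im,*D,238,157);print("med @129",onz(C,*p,127),p,cv2.boundingRect(cc),"from cam",C[1][:3,3],"expect px",proj(C,(551.9,120.6,127)))
print("rack",*rack(im,C,230,215)[1]);cc,p=near(im,(0,0,110),(179,90,255),143,184);print("timer",*sides(cc,C,19))
```

```text
tallL [ 517.9 -114. ] [ 517.7 -114.5  168.4] [1.2 0.9 1.1 0.9 1.5 1.1]
tallR [ 440.  -339.6] [ 440.  -339.5  173.8] [0.2 0.1 0.4 0.1]
w9 [499. 207.] (477, 187, 45, 42)
w10 [277. 168.] (256, 148, 42, 41)
w11 [160. 168.] (139, 148, 43, 41)
small [ 478.1 -225.7] [ 477.6 -224.9   90.9] [0.9 1.1 0.7]
loose0 [445.1 -47.3] [445.1 -47.9  14.6] [0.8 0.8]
loose [447.6 -45.4] [447.3 -46.7  19.9] [1.3 1.3]
mid [ 478.9 -226.8]
med @129 [497.8 129.3 127. ] (230.55470737913484, 199.58935959442923) (169, 137, 123, 115) from cam [615.2  70.6 562.3] expect px (np.float64(236.36504450862503), np.float64(155.5260119940907))
rack ((484.64276123046875, 137.02525329589844), (173.34979248046875, 159.37954711914062), 75.42317962646484) -0.25441357 [484.6 137. ] {'x+': (np.float64(77.88576663781237), np.float64(74.46839555564249)), 'x-': (np.float64(-79.42609572058781), np.float64(-91.08770991937163)), 'y+': (np.float64(86.29882687885758), np.float64(92.47042396107118)), 'y-': (np.float64(-86.43135178060835), np.float64(-89.31203662607507))} (np.float64(143.09411037329104), np.float64(-31.46391215145531))
timer ((491.7063903808594, 276.960205078125), (68.11600494384766, 63.95388412475586), 75.2308349609375) -0.25777057 [491.7 277. ] {'x+': (np.float64(31.880428174663756), np.float64(26.978585523598223)), 'x-': (np.float64(-31.97699068170159), np.float64(-39.11209060264851)), 'y+': (np.float64(33.96422004431056), np.float64(41.03080388086212)), 'y-': (np.float64(-33.94482058407398), np.float64(-29.253194466827832))} (np.float64(172.04163339247071), np.float64(-168.0956611724241))
```

```bash
python3 -c "
from workcell import env, imaging, status
print(env.finish_job())"
```

```text
the job is handed in; nothing more can be done
None
```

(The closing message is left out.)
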